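# Log the reading, then draw the bore gauge half way up and hold it

### The arm

A 7-joint arm with a two-finger parallel gripper is mounted at the origin on the work surface. World frame = base frame: x ahead of the robot, y to its left, z up, the work surface at z = 0. Lengths are in m, angles in rad, forces in N, time in s.
With the tool pointing down it reaches from about 0.375 to 0.925 m from the base axis. Payload 3.1 kg.
Tool frame: the origin (TCP) lies at the very end of the fingers, on their centre line; the grasp point (between the pads) lies 19 mm behind it; z points along the fingers, y is the line along which they close (so a half turn about z gives the same grasp; the last joint's range is limited). The gripper opens to 85 mm and grips with 20 to 120 N. Pads are 22 mm wide; open, the fingers measure 114 mm over their backs; the gripper's body (76 mm by 85 mm) begins 54 mm behind the grasp point. The pads swing forward as they close: fully open they stand 13 mm farther back than shut.
Start: joints at [-1.299, 0.383, 0.044, 1.598, -0.018, 1.161, -0.05], TCP at [0.235, 0.606, 0.231] pointing down, gripper open.
Joint ranges: [-2.61, 2.61], [-0.41, 2.15], [-1.48, 1.57], [0, 2.5], [-1.57, 4.71], [0.05, 1.97], [-2.85, 2.85]. Speed limits (rad/s): [2.79, 2.79, 3.14, 3.14, 3.14, 3.14, 3.14].

### API

Orientations are given as a unit quaternion [x, y, z, w].
In Python, from workcell import robot, solve_ik, camera gives the robot as it stands. Calls block until the motion is done:
- robot.reach(position, orientation): joint-space move of the TCP to a pose.
- robot.movel(position, feed=0.15, ori=None): straight line of the TCP; ori=None keeps the orientation; feed is the mean speed in m/s.
- robot.move_joints(angles): joint-space move.
- robot.set_gripper(opening): finger opening in m; the grip force is fixed at half the most; returns when the fingers have stopped.
- robot.dwell(seconds).
- solve_ik(position, orientation): joint angles nearest the present ones, or None.
- camera(name): name is "scene" or "top"; returns a dict with "img" (384x512x3 uint8, blue, green, red), "vfov" (degrees; the focal length in pixels is half the picture's height over the tangent of half this angle, whatever the lens; pixels are square), "cx", "cy" (the principal point, pixels), "extrinsics" (4x4, takes a point from world to camera coordinates). Camera axes: x right, y down, z forward; pixel columns grow to the right and rows downward; lengths in m; the calibration is good to about 2 mm. A picture is of the moment at which its call begins. There is no depth.
A pose or a line that the arm cannot do raises robot.Unreachable and nothing moves.
- robot.sign_off(): hands the job in; it is judged then, once.
Readings, each from a call of its own:
- robot.read_time_s(): time.
- robot.read_joint_pos(): joint angles.
- robot.read_joint_vel(): joint speeds.
- robot.read_tau(): joint torques, N m.
- robot.read_eef_pos(): TCP position.
- robot.read_ee_rot(): TCP orientation.
- robot.read_wrist_force(): force on the tool from outside, world axes, zero at the start.
- robot.read_wrist_torque(): the same for the moment, N m.
- robot.read_gripper_width(): finger opening in m.
- robot.read_grip_force(): force on a finger pad.
Only numpy, scipy, OpenCV 4.12 (cv2) and the standard library are available. Lean on these libraries where they do the work, as an engineer would, in place of code of your own. Each camera call takes 0.05 s, during which the arm holds its last target. There are 200 camera calls.

### The job

The bore gauge stands fully home in the sleeve clamped in the gauging station. First log that reading by pressing the data pedal right down to its stop for a moment and letting it come back up; then take the gauge by its dark handle, draw it straight up without wrenching it sideways in the bore until half of its plug is out (the ring mark half way along the plug comes level with the sleeve's mouth), and finish while still holding it steady there for the next reading. Do not pull the plug right out of the sleeve, and leave the loose sleeves standing on the bench alone.

Things in the scene. Friction and masses are not known exactly. Their poses are not given: they have to be found in the camera images.
- station: Gauging station, fixed to the bench: steel base plate 170 x 120 x 15 mm, aluminium split clamp block 86 x 86 x 40 mm with a small clamp lever low on one side, and clamped upright in it a dark steel sleeve, 44 mm outside, bore 25.2 mm, 75 mm long, from 15 to 90 mm above the bench. The origin is on the sleeve's axis at bench level; z up along the bore.
- mouth (a point): Centre of the sleeve's upper mouth, on the bore axis, 90 mm above the bench.
- gauge: Bore gauge, loose in the clamped sleeve, 0.3 to 0.5 kg. From the bottom: steel plug 24 x 72 mm, dark ring mark 36 mm up it; collar 36 x 7 mm; dark round handle 28 mm in diameter, 79 to 135 mm up. Origin: centre of the plug's foot, z up. At the start the collar rests on the mouth, handle 97 to 153 mm above the bench. Slides freely, 1.2 mm play: only the grip holds it up. Half out = raised 36 mm.
- treadle (a joint): Angle of the pedal's sprung treadle: 0 up at rest, growing as it is pressed, 0.24 rad at its stop. It springs back up when let go. About 4 N at the tread starts it moving and about 10 N holds it at its stop.
- tread (a point): Where to press: on top of the treadle's black rubber (66 mm square), 17 mm in from its free edge, about 58 mm above the bench; moves 19 mm down to the stop. The data pedal is a grey cast unit 190 x 100 mm, fixed to the bench; its aluminium treadle is hinged 80 mm behind this point, at the grey housing (46 mm high); the free end points to the robot within 0.4 rad.
- sleeve1: Loose steel sleeve standing on the bench, 44 mm in diameter, 75 mm high, between the station and the pedal; origin at the centre of its foot. Leave alone.
- sleeve2: Loose steel sleeve like sleeve1, standing to the left. Leave alone.
- sleeve3: Loose steel sleeve like sleeve1, standing to the right. Leave alone.
There are look-alikes about, which are no part of the job. Leave any purple or turquoise look-alike of the part that bears treadle alone.

How it is judged:
By the outcome, as a careful person would: the job done as asked, in the order asked, and still so for the second after the job is handed in, while the arm keeps its last pose, push and grip.
It also fails if it takes over 43 s, if anything falls off the work surface, if the arm or the gripper's body presses on something with over 40 N, if the wrist force passes 120 N, or if a joint passes its speed limit or range.

## Working session

There is one attempt and no reset: what is moved stays moved. The work goes in short steps, each a Python script; the robot and the scene stay as the last script left them, time stands still between calls to the robot, and variables do not carry over. Pictures are saved under pics/ and viewed, at most 10 in all, crops included, and the job is handed in when it is done.

```bash
mkdir -p pics
cat > h.py <<'E'
import numpy as np, cv2
from workcell import robot, solve_ik, camera
def f(c): return c["img"].shape[0]/2/np.tan(np.radians(c["vfov"])/2)
def ray(c,u,v):
    E=np.array(c["extrinsics"]);R,t=E[:3,:3],E[:3,3]
    return -R.T@t, R.T@np.array([(u-c["cx"])/f(c),(v-c["cy"])/f(c),1])
def onz(c,u,v,z):
    o,d=ray(c,u,v); return o+d*(z-o[2])/d[2]
def proj(c,p):
    E=np.array(c["extrinsics"]);q=E[:3,:3]@np.array(p)+E[:3,3]
    return np.array([c["cx"],c["cy"]])+f(c)*q[:2]/q[2]
E
python3 - <<'E'
from h import *
for n in("scene","top"):
    c=camera(n);cv2.imwrite(f"pics/{n}0.png",c["img"]);np.save(n+".npy",c,allow_pickle=True)
    print(n,f(c),c["cx"],c["cy"],ray(c,0,0)[0],c.keys())
print(robot.read_ee_rot(),robot.read_time_s())
E
```

```text
scene 376.0943886802081 249.1090919676205 195.8571539055296 [1.2153811  0.08283067 0.89064623] dict_keys(['img', 'vfov', 'cx', 'cy', 'extrinsics'])
top 436.61630637071823 245.98320284861202 189.8862371859131 [ 0.37282484 -0.00204828  1.53342777] dict_keys(['img', 'vfov', 'cx', 'cy', 'extrinsics'])
[ 1.83796496e-01  9.82963585e-01 -1.18730506e-03 -1.67375198e-04] 0.1
```

View pics/scene0.png

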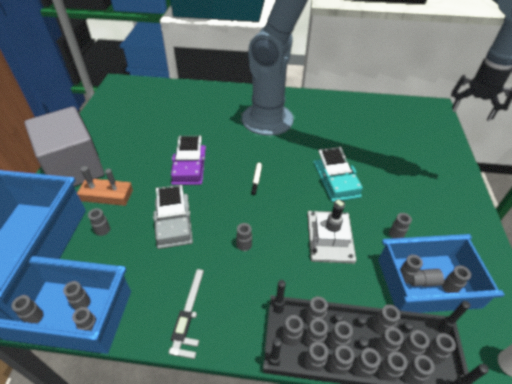

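View pics/top0.png

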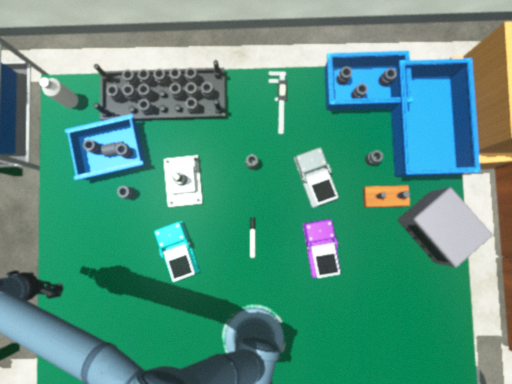

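The top view shows the grey pedal at about (318,180) and the station with the gauge at (182,180). In the scene view they are at (172,215) and (332,235).
Pedal candidates in the top view are grey (318,180), purple (322,250) and turquoise (176,250). I choose grey. The only upright handle is at (181,178); the dark, open-topped loose sleeves are at (252,161), (375,157) and (124,192).

Run:
```python
from h import *
S=np.load("scene.npy",allow_pickle=True).item();T=np.load("top.npy",allow_pickle=True).item()
def blob(c,x0,x1,y0,y1,th=60):
    g=c["img"][y0:y1,x0:x1].max(2); m=(g<th).astype(np.uint8)
    n,l,s,ce=cv2.connectedComponentsWithStats(m)
    i=1+np.argmax(s[1:,4]); ct=cv2.findContours((l==i).astype(np.uint8),0,1)[0][0]+[x0,y0]
    return ce[i]+[x0,y0],s[i],cv2.minAreaRect(ct.astype(np.float32))
for c,b in((T,(300,345,168,212)),(S,(150,195,180,215))):
    ce,s,r=blob(c,*b); print("rubber",ce,s,r); print(onz(c,*ce,.058),[onz(c,*p,.058)[:2].round(3) for p in cv2.boxPoints(r)])
for c,b in((T,(168,196,165,195)),(S,(325,352,192,228))):
    ce,s,r=blob(c,*b,80); print("handle",ce,s,r, onz(c,*ce,.125))
a=cv2.resize(T["img"][145:215,150:350],None,fx=4,fy=4,interpolation=cv2.INTER_CUBIC)
b=cv2.resize(S["img"][180:270,150:200],None,fx=3,fy=3,interpolation=2);d=cv2.resize(S["img"][180:270,295:365],None,fx=3,fy=3,interpolation=2)
o=np.zeros((560,800,3),np.uint8);o[:280]=a;o[285:555,:150]=b;o[285:555,200:410]=d
cv2.imwrite("pics/crop1.png",o)
```

```text
Traceback (most recent call last):
ValueError: attempt to get argmax of an empty sequence
```

```bash
cat > m.py <<'E'
from h import *
S=np.load("scene.npy",allow_pickle=True).item();T=np.load("top.npy",allow_pickle=True).item()
print(T["img"][188:194,318:326].max(2), T["img"][174:190,176:188].max(2))
def blob(c,x0,x1,y0,y1,th=60):
    g=c["img"][y0:y1,x0:x1].max(2); th=(float(g.min())+th)
    m=(g<th).astype(np.uint8)
    n,l,s,ce=cv2.connectedComponentsWithStats(m)
    i=1+np.argmax(s[1:,4]); ct=cv2.findContours((l==i).astype(np.uint8),0,1)[0][0]+[x0,y0]
    return ce[i]+[x0,y0],s[i]+[x0,y0,0,0,0],cv2.minAreaRect(ct.astype(np.float32))
for c,b in((T,(300,345,168,212)),(S,(150,195,180,215))):
    ce,s,r=blob(c,*b); print("rubber",ce,s,r); print(onz(c,*ce,.058),[onz(c,*p,.058)[:2].round(3) for p in cv2.boxPoints(r)])
for c,b in((T,(168,196,165,195)),(S,(325,352,192,228))):
    ce,s,r=blob(c,*b,40); print("handle",ce,s,r, onz(c,*ce,.125))
a=cv2.resize(T["img"][145:215,150:350],None,fx=4,fy=4,interpolation=cv2.INTER_CUBIC)
b=cv2.resize(S["img"][180:270,150:200],None,fx=3,fy=3,interpolation=2);d=cv2.resize(S["img"][180:270,295:365],None,fx=3,fy=3,interpolation=2)
o=np.zeros((560,800,3),np.uint8);o[:280]=a;o[285:555,:150]=b;o[285:555,200:410]=d
cv2.imwrite("pics/crop1.png",o)
E
python3 m.py
```

```text
[[70 67 66 70 66 66 65 67]
 [67 66 68 68 63 66 66 66]
 [69 65 69 69 71 65 68 68]
 [70 66 71 69 68 65 68 64]
 [68 66 71 68 70 69 67 64]
 [66 71 69 63 67 65 66 68]] [[253 236 192 174 193 199 192 207 233 249 254 255]
 [255 253 233 178 140 133 141 146 156 191 238 252]
 [255 255 249 198 120  96 115 125 118 124 169 217]
 [255 255 247 188 109  85 107 125 121 111 127 167]
 [254 251 224 148  94  84 110 126 125 107 112 152]
 [239 224 159 101  79  84 114 131 121  98 107 147]
 [189 155 107  83  86  95 123 128 110  99 110 153]
 [208 179 165 156 147 134 133 120 101  95 116 158]
 [233 238 240 237 222 179 139 112  97 100 137 173]
 [239 238 237 236 220 185 140 105  99 124 159 188]
 [251 238 213 187 165 151 129 114 137 184 217 229]
 [255 253 244 221 196 190 189 199 223 246 253 254]
 [255 255 254 254 253 253 253 253 254 255 255 255]
 [255 255 255 255 255 255 255 255 255 255 255 255]
 [255 255 255 255 255 255 255 255 255 255 255 255]
 [255 255 255 255 255 255 255 255 255 255 255 255]]
rubber [323.25       190.25684932] [313 180  22  21 292] ((323.27734375, 190.2627410888672), (16.91628074645996, 17.2580
[... 158 characters left out ...]
56, -0.229])]
rubber [169.19335347 195.45619335] [159 186  21  20 331] ((168.97694396972656, 195.31539916992188), (17.240825653076172, 19.96959114074707), 82.87498474121094)
[ 0.49454137 -0.24686838  0.058     ] [array([ 0.469, -0.289]), array([ 0.451, -0.232]), array([ 0.518, -0.208]), array([ 0.535, -0.263])]
handle [184.61111111 180.33333333] [183 176   4   9  18] ((184.7162322998047, 180.20269775390625), (2.7947826385498047, 8.055550575256348), 9.462322235107422) [0.53160162 0.21121141 0.125     ]
handle [336.08536585 212.45121951] [332 207  10  12  82] ((335.7499694824219, 212.75001525878906), (8.854375839233398, 10.435514450073242), 18.43494987487793) [0.55459971 0.23345107 0.125     ]
```

View pics/crop1.png

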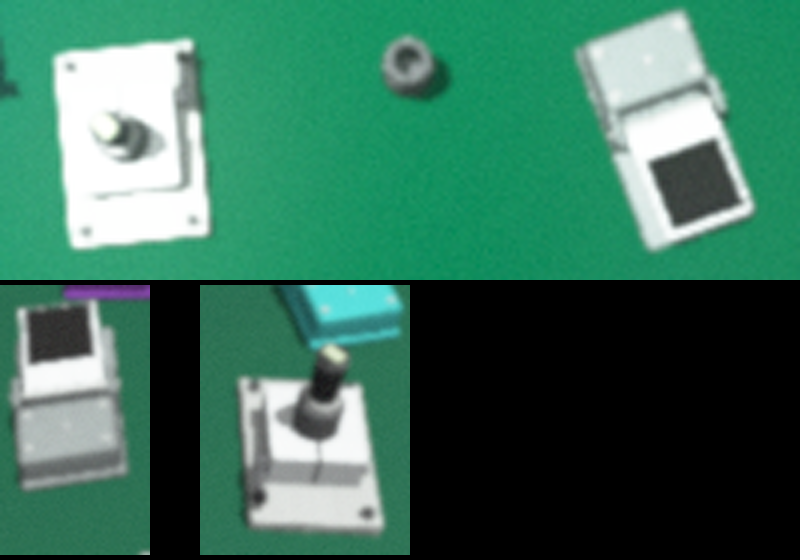

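The crop confirms the grey pedal, with its rubber centre at top (323,190). The gauge's cream-topped dark handle has its cap at about top (176,177) and scene (340,203). Rubber positions from the two views agree to 3 mm at (0.493,-0.2475), and the free end heads to (-0.95,-0.32). Next is the pedal press.

```bash
cat >> h.py <<'E'
def down(a): # tool y at yaw a
    h=(a+np.pi/2)/2; return [np.cos(h),np.sin(h),0,0]
E
python3 - <<'E'
from h import *
S=np.load("scene.npy",allow_pickle=True).item();T=np.load("top.npy",allow_pickle=True).item()
cap=[(T,176.3,176.8),(S,339.7,203.3)]
print("cap",[onz(*c,.153) for c in cap]); print("collar scene",onz(S,334.7,221,.09))
p=np.array([.476,-.2534]); q=down(.33)
best=None
for a in (.33,.33+np.pi/2,.33-np.pi/2,.33+np.pi):
    j=solve_ik([*p,.13],down(a)); 
    if j is not None:
        d=np.abs(np.array(j)-robot.read_joint_pos()).max(); print(a,d)
        if best is None or d<best[0]: best=(d,a)
q=down(best[1])
robot.set_gripper(0.0); robot.reach([*p,.13],q); print(robot.read_time_s(),robot.read_eef_pos())
robot.movel([*p,.066],.1); robot.dwell(.2); f0=np.array(robot.read_wrist_force()); print(f0)
z=.066
while z>.034:
    z-=.003; robot.movel([*p,z],.03); F=np.array(robot.read_wrist_force())-f0
    print(round(z,3),F.round(1),np.round(robot.read_eef_pos(),4))
    if F[2]>17: break
robot.dwell(.3);print(robot.read_wrist_force(),robot.read_time_s())
c=camera("scene");cv2.imwrite("pics/press.png",cv2.resize(c["img"][130:270,120:260],None,fx=4,fy=4,interpolation=2))
E
```

```text
cap [array([0.54053187, 0.23333994, 0.153     ]), array([0.54621422, 0.23815699, 0.153     ])]
collar scene [0.55536645 0.23576167 0.09      ]
0.33 1.0988779214065647
1.9007963267948966 2.8574025610959617
-1.2407963267948965 1.0406022068062506
3.471592653589793 1.6125200363275511
4.0083 [ 0.47676924 -0.25239219  0.12999687]
[ 0.51051154 -0.2009352  -0.23910038]
0.063 [-0.4  0.2  0.5] [ 0.4759 -0.2532  0.0629]
0.06 [-1.1 -0.4 -0.3] [ 0.4759 -0.2534  0.0598]
0.057 [-1.3  1.2  4.9] [ 0.4759 -0.2537  0.0572]
0.054 [-3.1  0.1  5.7] [ 0.4758 -0.2539  0.0543]
0.051 [-3.   0.6  6.6] [ 0.4756 -0.254   0.0513]
0.048 [-3.4  0.   6.6] [ 0.4754 -0.2541  0.0484]
0.045 [-4.8  1.1  8.7] [ 0.4753 -0.2542  0.0456]
0.042 [-4.   1.2  9.1] [ 0.4752 -0.2543  0.0427]
0.039 [-3.9  0.8  9.4] [ 0.4751 -0.2543  0.0398]
0.036 [-9.   3.9 26.2] [ 0.4752 -0.2544  0.0389]
[-8.96646927  3.26951974 25.56722912] 7.8
```

View pics/press.png

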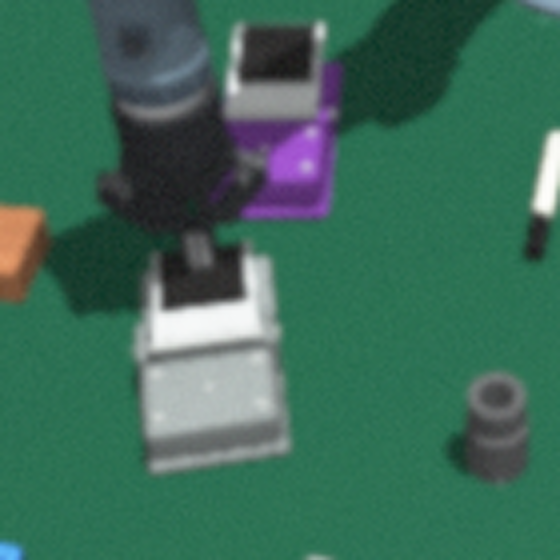

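The closed fingers press the black rubber down to the stop: it reads 26 N, at z 0.039 (19 mm down). Next I release it and refine the handle position.

Run:
```python
from h import *
p=np.array([.476,-.2534])
robot.movel([*p,.07],.1);robot.movel([*p,.2],.2)
robot.set_gripper(.06)
for a in np.arange(-3.1,3.2,.39):
    j=solve_ik([.545,.236,.2],down(a))
    if j is not None: print(round(a,2),np.abs(np.array(j)-robot.read_joint_pos()).max().round(2))
T=camera("top");S=camera("scene");print(robot.read_time_s())
np.save("top1.npy",T,allow_pickle=True);np.save("scene1.npy",S,allow_pickle=True)
a=cv2.resize(T["img"][155:205,160:205],None,fx=8,fy=8,interpolation=0)
b=cv2.resize(S["img"][190:250,315:360],None,fx=8,fy=8,interpolation=0)
o=np.zeros((480,740,3),np.uint8);o[:400,:360]=a;o[:,380:]=b
o=np.clip((o/255.)**.9*255,0,255).astype(np.uint8)
cv2.imwrite("pics/crop2.png",o)
```

```text
-3.1 2.84
-2.71 1.94
-2.32 1.93
-1.93 1.57
-1.54 1.19
-1.15 0.82
-0.76 0.87
-0.37 0.86
0.02 0.83
0.41 0.8
0.8 1.16
1.19 1.5
1.58 1.83
1.97 1.84
2.36 2.1
2.75 2.4
3.14 2.79
9.8417
```

View pics/crop2.png

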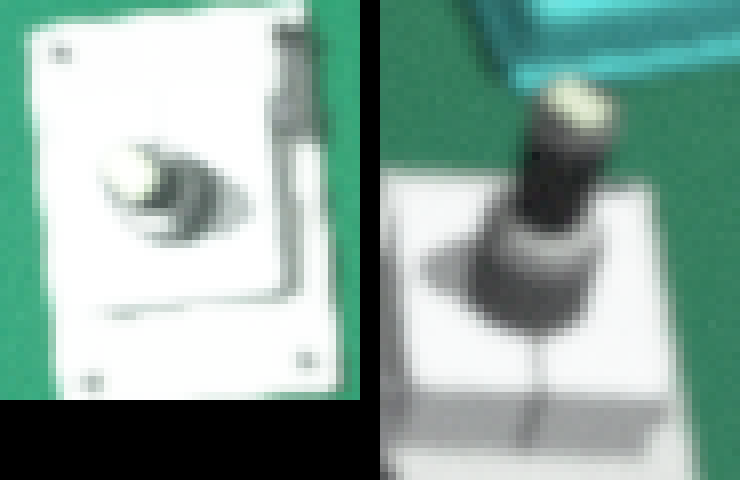

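The crop shows the cream cap at top (175.8,176.0) and scene (339.3,202.0). The sleeve meets the block at scene (333.3,231.4). I'll check that these agree on one vertical axis.

Run:
```python
from h import *
T=np.load("top1.npy",allow_pickle=True).item();S=np.load("scene1.npy",allow_pickle=True).item()
def cream(c,x0,x1,y0,y1):
    i=c["img"][y0:y1,x0:x1].astype(float); w=np.clip(i[...,2]-i[...,0]-12,0,None)*(i[...,2]>140)
    yy,xx=np.mgrid[y0:y1,x0:x1]; return (w*xx).sum()/w.sum(),(w*yy).sum()/w.sum(),(w>0).sum()
t=cream(T,165,188,165,190);s=cream(S,330,346,195,210);print(t,s)
print("cream",onz(T,*t[:2],.153),onz(S,*s[:2],.153))
print("eye",onz(T,175.75,176,.153),onz(S,339.25,202,.153))
o,_=ray(S,0,0);P=onz(S,333.3,231.4,.055);d=(o-P)[:2];d/=np.linalg.norm(d);print("sleeve base",P[:2]-.022*d)
# sleeve mid side edges 470..600 at crop y~290 -> vertical plane
print("sleeve mid",onz(S,(535-380)/8+314.5,225.7,.07))
print("plate", [onz(T,(x/8)+159.5,y/8+154.5,.015)[:2].round(4) for x,y in((28,32),(306,2),(340,385),(62,398))])
o1,d1=ray(T,*t[:2]);o2,d2=ray(S,*s[:2]);k=np.linalg.lstsq(np.c_[d1,-d2],o2-o1,rcond=None)[0];print("tri",o1+d1*k[0],o2+d2*k[1])
for n in ((.545,.236),):
  for z in(.153,.097,.09,.055):print(z,proj(T,[*n,z]),proj(S,[*n,z]))
```

```text
(np.float64(nan), np.float64(nan), np.int64(0)) (np.float64(339.5576923076923), np.float64(202.71153846153845), np.int64(17))
cream [nan nan nan] [0.54419915 0.23785852 0.153     ]
eye [0.54314961 0.23506247 0.153     ] [0.541801  0.2371447 0.153    ]
sleeve base [0.54267652 0.24275544]
sleeve mid [0.55583423 0.23690792 0.07      ]
plate [array([0.6235, 0.3029]), array([0.6332, 0.1802]), array([0.4641, 0.1683]), array([0.4618, 0.2898])]
 ** On entry to DLASCL parameter number  4 had an illegal value
 ** On entry to DLASCL parameter number  4 had an illegal value
 ** On entry to DLASCL parameter number  4 had an illegal value
 ** On entry to DLASCL parameter number  4 had an illegal value
 ** On entry to DLASCL parameter number  5 had an illegal value
 ** On entry to DLASCL parameter number  4 had an illegal value<stdin>:5: RuntimeWarning: invalid value encountered in scalar divide
Traceback (most recent call last):
numpy.linalg.LinAlgError: SVD did not converge in Linear Least Squares
```

Run:
```python
from h import *
p=np.array([.5435,.2362]); q=down(0.)
robot.reach([*p,.24],q); robot.movel([*p,.107],.12); robot.dwell(.2)
f0=np.array(robot.read_wrist_force()); print(f0.round(1),robot.read_eef_pos().round(4) if hasattr(robot.read_eef_pos(),'round') else robot.read_eef_pos(),robot.read_time_s())
for w in (.036,.034,.0325,.0315,.0305,.0297,.029):
    robot.set_gripper(w); F=np.array(robot.read_wrist_force())-f0; g=robot.read_gripper_width()
    print(w,round(float(g),4),F.round(1),round(float(robot.read_grip_force()),1),p.round(4),round(robot.read_time_s(),1))
    if abs(F[0])>2.5:
        p[0]+=np.sign(F[0])*max((g-.028)/2,.0004); robot.movel([*p,.107],.02)
        print("shift",(np.array(robot.read_wrist_force())-f0).round(1))
```

```text
[-0.1 -0.3  0. ] [0.544  0.2365 0.1078] 13.1
0.036 0.0359 [ 0.1 -0.  -0. ] 0.0 [0.5435 0.2362] 13.5
0.034 0.0338 [-1.1  0.5 -0.3] 0.0 [0.5435 0.2362] 13.7
0.0325 0.0326 [-0.3  0.9  0.5] 0.0 [0.5435 0.2362] 13.9
0.0315 0.0317 [ 0.6 -0.6 -0. ] 0.0 [0.5435 0.2362] 14.1
0.0305 0.0303 [ 0.5 -0.1 -0.4] 0.0 [0.5435 0.2362] 14.3
0.0297 0.0296 [ 0.5  1.2 -0.4] 0.4 [0.5435 0.2362] 14.5
0.029 0.029 [2.2 0.7 0.4] 0.8 [0.5435 0.2362] 14.8
```

Run:
```python
from h import *
f0=np.array([-.1,-.3,0.])
r=lambda: ((np.array(robot.read_wrist_force())-f0).round(1),np.round(robot.read_wrist_torque(),2),np.round(robot.read_eef_pos(),4),round(float(robot.read_gripper_width()),4),round(float(robot.read_grip_force()),1),round(robot.read_time_s(),1))
robot.set_gripper(.01); robot.dwell(.2); print(*r())
p0=np.array(robot.read_eef_pos()); p=np.array([.5437,.2362])
for dz in (.004,.010,.018,.026):
    robot.movel([*p,p0[2]+dz],.03); R=r(); print(dz,*R)
    if np.hypot(*R[0][:2])>12: break
c=camera("scene");t=camera("top")
cv2.imwrite("pics/lift.png",cv2.resize(c["img"][180:250,290:380],None,fx=8,fy=8,interpolation=2))
```

```text
[2.9 0.8 2.5] [ 0.   -0.58 -0.06] [0.5443 0.2362 0.1075] 0.0267 59.0 15.2
0.004 [ 4.4  0.2 -3.5] [ 0.04 -1.1   0.06] [0.5439 0.2361 0.1112] 0.0265 59.7 15.5
0.01 [ 4.1  1.  -2.7] [ 0.07 -1.1  -0.05] [0.5438 0.2362 0.1175] 0.0266 59.7 15.8
0.018 [ 4.3  0.4 -3.5] [ 0.05 -1.05  0.05] [0.5438 0.2362 0.1256] 0.0266 59.8 16.2
0.026 [ 4.1  1.2 -3.1] [ 0.05 -1.04 -0.02] [0.5438 0.2362 0.1336] 0.0264 60.0 16.7
```

View pics/lift.png

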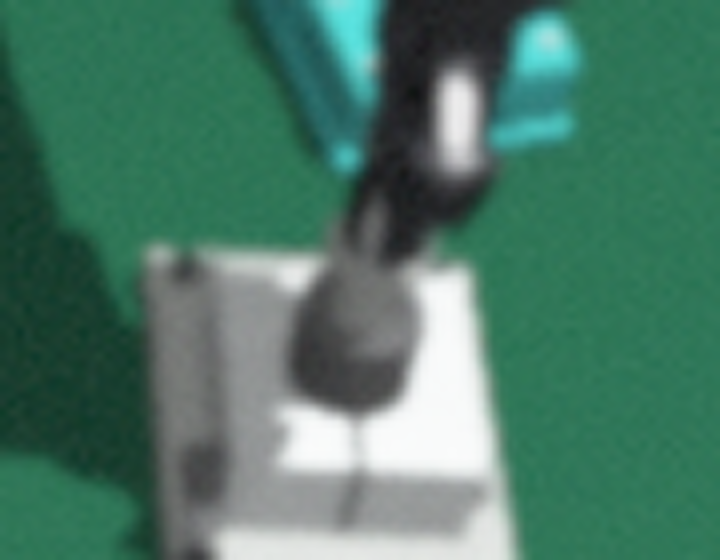

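Wrist load of about -3.3 N shows the gauge's weight is carried. The picture shows the sleeve mouth at about crop (360,290), with the front finger hiding most of the plug. I'll relieve the small side load, raise to 36 mm and check from both views.

Run:
```python
from h import *
p=np.array([.5441,.2361])
robot.movel([*p,.1336],.02); robot.dwell(.2); print(np.round(robot.read_wrist_force(),1),np.round(robot.read_wrist_torque(),2))
z=.1075+.036
robot.movel([*p,z],.03); robot.dwell(.3)
e=z-robot.read_eef_pos()[2]; print("err",e)
if abs(e)>.0002: robot.movel([*p,z+e],.02); robot.dwell(.2)
print(np.round(robot.read_wrist_force(),1),np.round(robot.read_wrist_torque(),2),robot.read_eef_pos(),robot.read_ee_rot(),robot.read_gripper_width(),robot.read_grip_force(),robot.read_time_s())
c=camera("scene");t=camera("top")
a=cv2.resize(c["img"][175:245,305:365],None,fx=8,fy=8,interpolation=2);b=cv2.resize(t["img"][155:210,155:200],None,fx=7,fy=7,interpolation=2)
o=np.zeros((560,800,3),np.uint8);o[:,:480]=a;o[:385,485:800]=b
o=np.clip((o/255.)**.6*255,0,255).astype(np.uint8);cv2.imwrite("pics/half.png",o)
x=(.544,.2362)
for zz in(.09,.126,.133,.153,.189):
    u=proj(c,[*x,zz]);print(zz,((u+.5-[305,175])*8).round())
```

```text
[ 2.2  0.1 -0.7] [ 0.01 -0.81 -0.03]
err 5.9273891811567614e-05
[ 1.8 -0.3 -1.9] [ 0.04 -0.6  -0.01] [0.54384304 0.23608495 0.14344073] [ 7.07105445e-01  7.07108048e-01 -2.34695780e-04 -2.06696283e-04] 0.026496844378404716 60.221314430236816 17.9917
0.09 [242. 346.]
0.126 [261. 278.]
0.133 [264. 265.]
0.153 [275. 225.]
0.189 [296. 150.]
```

View pics/half.png

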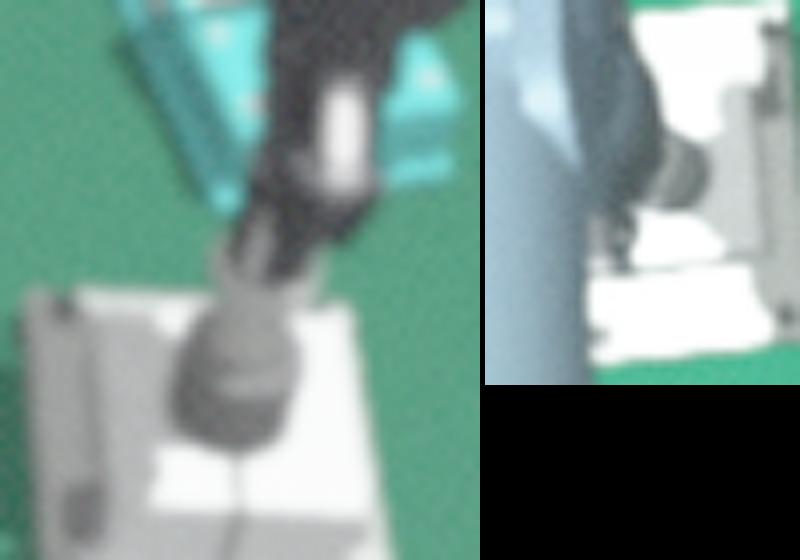

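The picture shows the collar at about crop (265,270), where a 36 mm raise predicts it (y 265–278). The grey plug runs down to the sleeve mouth at y≈346. The grip is steady at 60 N and the side load is under 2 N, so I'm handing in.

```bash
python3 -c "
from workcell import robot
print(robot.sign_off())"
```

```text
the job is handed in; nothing more can be done
None
```

The job is handed in at about 18 s: the pedal was pressed to its stop and let go, then the gauge was raised 36 mm (half its plug) and is held there at 60 N grip with under 2 N side load; I did not re-check by camera that the treadle came back up.

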